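# Index the widest bearing cup and swing the depth gauge over it

## Task

Push the turntable round by its bars with a fingertip until the widest of the three bearing cups stands squarely on the line from the turntable's centre to the gauge post, where the depth gauge will stand over its middle. Only then push the gauge arm round to its stop, so that the gauge stands over the middle of that cup. Only push: do not touch or lift the cups, and leave the tools beside the fixture alone.

Things in the scene. Friction and masses are not known exactly. Their poses are not given: they have to be found in the camera images.
- base: grey fixture plate fixed to the bench, 170 (x) x 315 (y) x 10 mm thick. Origin on the bench top under the turntable's axis; z up; +y points from the turntable's axis to the gauge post. The plate reaches from y = -105 to +210 mm and x = -85 to +85 mm. Fixed; place and yaw vary. Overhead, a tool shelf's front edge hangs 0.53 m above the bench at world x = 0.67, left of world y = -0.16.
- turntable: aluminium disc, 196 mm across, on a vertical bearing; turns either way, with light friction (about 2 N at a bar's end), and stays where it is left. Origin on the axis at the disc's underside, 22 mm above the bench. Three rubber pads, tops 44 mm above the bench, lie at radius 58 mm, at 30, 150 and 270 degrees about z from its x axis; a loose cup stands on each, in any order.
- bar (a point): middle of the bare part of one push bar, 118 mm from the turntable's axis along the turntable's x axis. Six equal steel bars, 10 mm thick, stick out level from the rim every 60 degrees, centre line 33 mm above the bench, bare from radius 98 to 132 mm, with a 16 mm black ball at 140 mm.
- station (a point): the gauging place: the point at pad height (44 mm above the bench), 58 mm from the turntable's axis towards the gauge post, over which the gauge's plunger stands when the arm is at its stop
- pivot (a point): the gauge arm's hinge axis on top of the 22 mm thick steel post, 178 mm from the turntable's axis, 97 mm above the bench
- gauge_bar (a point): middle of the gauge arm's bare bar, 60 mm from the pivot, 97 mm above the bench. The bar is 12 mm wide and 14 mm high (90 to 104 mm above the bench), and bare from 16 to 96 mm from the pivot.
- plunger (a point): lower end of the gauge's plunger, on the gauge's axis, 120 mm from the pivot, 81 mm above the bench (at least 7 mm above every cup). The dial on top is 44 mm across and reaches 119 mm above the bench.
- gauge_arm (a joint): swing of the gauge arm about its vertical post, rad: 0 = swung right out, 2.5 = at its stop, pointing straight at the turntable's axis with the gauge over the gauging place. It grows anticlockwise seen from above. Starts between 0.1 and 0.7; light friction (under 2 N at the middle of the bar); stays where it is left.
- cup_a: the widest bearing cup: turned light-grey metal ring with a flange, 74 mm across, 28 mm high, loose. Origin at the centre of its underside.
- cup_b: the middle bearing cup, light metal, 63 mm across, 30 mm high, loose. Origin at the centre of its underside.
- cup_c: the smallest bearing cup, dark, 54 mm across, 20 mm high, loose. Origin at the centre of its underside.
- spanner_13: spanner, 187 mm long, 8 mm thick, lying on the bench on the side away from the gauge post; leave alone. Origin at its middle.
- bolt_0: bolt standing on its head, 36 mm high, 14 mm wide, on the bench beyond the gauge post; leave alone. Origin under its middle.
- marker_a: marker pen, 135 mm long, 16 mm thick, lying on the bench on the gauge post's outer side; leave alone. Origin at its middle, underneath.
Mind the look-alikes: they are no part of the job. Leave any orange or pink look-alike of the cup_a alone.

How it is judged:
On the way:
1. the widest cup stands still at the gauging place, with the gauge arm still swung out (horizontal distance between cup_a and station below 0.008 m and angular speed of turntable below 0.1 rad/s and value of joint gauge_arm below 1.5 rad), for 0.3 s.
At the end, for the whole second after the job is handed in: The widest cup is within 8 mm of the gauging place, the gauge arm at its stop (above 2.42 of 2.5 rad) with the plunger within 12 mm of that cup's centre, all at rest, all three cups on the turntable, the spanner, bolt and marker within 20 mm of their start (horizontal distance between cup_a and station below 0.008 m and value of joint gauge_arm above 2.42 rad and horizontal distance between plunger and cup_a below 0.012 m and angular speed of turntable below 0.1 rad/s and linear speed of cup_a below 0.02 m/s and height (world z) of each of cup_a, cup_b, cup_c above 0.04 m and distance of each of spanner_13, bolt_0, marker_a from where it was at the start of the episode below 0.02 m); the robot touches nothing.
It fails at once if a cup is lifted or tipped (height (world z) of any of cup_a, cup_b, cup_c above 0.055 m or angle between any of cup_a, cup_b, cup_c's own z axis and vertical above 0.2 rad).
It fails at once if a cup is shifted on or pushed off its pad (horizontal distance between any of cup_a, cup_b, cup_c and turntable above 0.07 m or horizontal distance between any of cup_a, cup_b, cup_c and turntable below 0.046 m).
It fails at once if a cup is touched by the robot (contact force between any of cup_a, cup_b, cup_c and the fingers above 1 N or contact force between any of cup_a, cup_b, cup_c and the arm above 1 N).
It fails at once if the spanner, bolt or marker beside the fixture is disturbed (distance of any of spanner_13, bolt_0, marker_a from where it was at the start of the episode above 0.02 m).
It fails at once if the gauge arm is swung in over the turntable while the widest cup is not at the gauging place (value of joint gauge_arm above 1.5 rad and horizontal distance between cup_a and station above 0.012 m).
It also fails if it takes over 72 s, if anything falls off the work surface, if the arm or the gripper's body presses on something with over 40 N, if the wrist force passes 120 N, or if a joint passes its speed limit or range.

## Robot

A 6-joint arm with a two-finger parallel gripper is mounted at the origin on a cart in front of the work surface, level with it; the furniture and walls round the work are solid. World frame = base frame: x ahead of the robot, y to its left, z up, the work surface at z = 0. Lengths are in m, angles in rad, forces in N, time in s.
With the tool pointing down it reaches from about 0.25 to 0.775 m from the base axis. Payload 4 kg.
Tool frame: the origin (TCP) lies midway between the tips of the shut fingers; the grasp point (between the pads) lies grip_point_offset behind it (grip_point_offset is the distance from the TCP to the grasp point, in m); z points along the fingers, y is the line along which they close (so a half turn about z gives the same grasp; the last joint's range is limited). The gripper opens to 94 mm and grips with 3 to 60 N. Pads are 16 mm wide; open, the fingers measure 119 mm over their backs; the gripper's body (75 mm by 177 mm) begins 78 mm behind the grasp point.
Start: joints at [-1.235, 0.087, 1.371, -0, 1.684, -0.103], TCP at [0.234, -0.498, 0.206] pointing down, gripper open.
Joint ranges: [-3.1, 3.1], [-0.76, 2.03], [0.27, 2.55], [-1.08, 4.22], [0.17, 2.65], [-2.57, 2.57]. Speed limits (rad/s): [2.79, 2.79, 3.14, 3.14, 3.14, 3.14].

## Interface

Orientations are given as [roll, pitch, yaw] about the fixed x, y, z axes, in that order (R = Rz(yaw) Ry(pitch) Rx(roll)).
In Python, from bench import * gives the robot as it stands. The module is installed in compiled form; this text tells all that it offers.
- The arm moves only by the tool apply_moves, never from a script. Its argument "commands" is a list of rows, each a list of 7 numbers: the turn, a rotation vector about the world's x, y, z in rad, then the shift along the world's x, y, z in m, then the opening in per cent of the stroke, from 0 (shut) to 100 (fully open). In form: [[ax, ay, az, x, y, z, jaw], ...]. A call has exactly 5 rows; each row is the pose to reach, as a shift and turn from the pose commanded when the call began; what a row does not reach only later rows make up. A row lasts 1/10 s, in which the tool goes at most 50 mm and 8.59 degrees, less where a joint would pass 70% of its speed; a pose out of reach is approached as far as the arm can. A call with a gripper value outside its range is refused whole. The fingers move at their own pace and stop on an object; the grip force is fixed at half the most. Time passes only in rows, so rows that repeat a pose let the fingers close, or fill a call up. It gives the time, the measured TCP pose, the force, the opening and the grip force at its end, in the units of the state.
- get_obs(): the state, without advancing time (a new reading comes with each control period).
- snapshot(name): name is "scene" or "top"; returns a dict with "pixels" (400x640x3 uint8, red, green, blue), "vertical_fov" (degrees; the focal length in pixels is half the picture's height over the tangent of half this angle, whatever the lens; pixels are square), "cx", "cy" (the principal point, pixels), "k1" (the pictures are not rectified: a ray, as slopes to the right and down, at radius r is drawn at 1 + k1 r^2 times it, then the intrinsics apply), "rvec" (rotation vector, rad) and "tvec" (3), from world to camera coordinates, as OpenCV has them. Camera axes: x right, y down, z forward; pixel columns grow to the right and rows downward; lengths in m; the calibration is good to about 2 mm. A picture is of the moment at which its call begins. There is no depth.
- close_job(): hands the job in; it is judged then, once.
Trained networks look in the newest picture that a camera, given by its name, has taken for a name from the list of things; names that differ only in an ending like _2 or _b are one class to them, and where a whole thing is asked for, a point or a joint stands for the part that bears it (a point fixed in the world has none). Each returns a list of dicts, best first, with "score" (0 to 1); they miss things now and then, are a little off and sometimes report something else, mostly with a low value. They report only what shows in the picture. A call takes as long as a camera call. They do not tell look-alikes from the thing itself.
- masks_of(camera, query): "mask" (400x640 bool, what is visible of it) and "extent" ([left, top, right, bottom] in pixels, round what is visible of it).
- place_of(camera, query): "pixel" ([column, row] in pixels: a listed point, or the origin of a listed thing).
The state is a dict: "time": time; "joint_positions": joint angles; "qvel": joint speeds; "joint_torque": joint torques, N m; "tool_pos": TCP position; "ee_rot": TCP orientation; "wrist_force": force on the tool from outside, world axes, zero at the start; "wrist_torque": the same for the moment, N m; "width": finger opening in m; "finger_force": force on a finger pad.
Only numpy, scipy, OpenCV 4.12 (cv2) and the standard library are available. Lean on these libraries where they do the work, as an engineer would, in place of code of your own. Each camera call takes 0.05 s, during which the arm holds its last target. There are 200 camera calls.

## Working session

There is one attempt and no reset: what is moved stays moved. The work goes in short steps, Python scripts to look and compute and a tool call to move; the robot and the scene stay as the last step left them, time stands still between calls to the robot, and variables do not carry over. Pictures are saved under pics/ and viewed, at most 10 in all, crops included, and the job is handed in when it is done.

Besides the shell and the picture viewer there is one more tool, called after "Emit:" as name(argument=value, ...) on one line, values as JSON. apply_moves: Moves the arm, as the interface text tells. Its arguments: {"type":"object","properties":{"commands":{"type":"array"}},"required":["commands"]}

```bash
mkdir -p pics; cat > h.py <<'E'
from bench import *
import numpy as np, cv2
def ray(s,px):
    f=200/np.tan(np.radians(s["vertical_fov"])/2)
    d=np.array([(px[0]-s["cx"])/f,(px[1]-s["cy"])/f]); u=d.copy()
    for _ in range(30): u=d/(1+s["k1"]*(u@u))
    R=cv2.Rodrigues(np.array(s["rvec"],float))[0]
    return -R.T@np.array(s["tvec"]).ravel(), R.T@np.array([u[0],u[1],1])
def at_z(s,px,z):
    c,d=ray(s,px); return (c+d*(z-c[2])/d[2])
def proj(s,P):
    f=200/np.tan(np.radians(s["vertical_fov"])/2)
    R=cv2.Rodrigues(np.array(s["rvec"],float))[0]
    q=R@np.asarray(P,float)+np.array(s["tvec"]).ravel(); u=q[:2]/q[2]
    u=u*(1+s["k1"]*(u@u)); return u*f+[s["cx"],s["cy"]]
Z=dict(base=0,turntable=.022,bar=.033,station=.044,pivot=.097,gauge_bar=.097,plunger=.081,cup_a=.044,cup_b=.044,cup_c=.044,spanner_13=0,bolt_0=0,marker_a=0)
E
python3 - <<'E'
from h import *
np.set_printoptions(precision=4,suppress=True)
for c in("scene","top"):
    s=snapshot(c); cv2.imwrite(f"pics/{c}0.png",s["pixels"][:,:,::-1])
    print(c,s["vertical_fov"],s["k1"],ray(s,(320,200)))
    for k,z in Z.items():
        for r in place_of(c,k)[:3]: print(k,round(r["score"],2),np.round(r["pixel"],1),at_z(s,r["pixel"],z))
o=get_obs();print(o["time"],o["tool_pos"],o["ee_rot"],o["wrist_force"],o["width"])
E
```

```text
scene 51.87483865934745 -0.1001031175967312 (array([-0.0811,  0.4464,  0.7848]), array([ 0.5597, -0.5241, -0.6419]))
turntable 0.7 [311.2 227.8] [ 0.5155 -0.0801  0.022 ]
bar 0.94 [294.7 199.3] [ 0.626  -0.1168  0.033 ]
bar 0.44 [336.5 217.3] [ 0.4905 -0.1502  0.033 ]
station 0.31 [224.6 244.8] [0.6002 0.1343 0.044 ]
pivot 0.76 [252.4 240.5] [0.5188 0.1009 0.097 ]
gauge_bar 0.57 [259.1 257.8] [0.4646 0.122  0.097 ]
plunger 0.84 [264.4 278. ] [0.4218 0.1415 0.081 ]
cup_a 0.91 [333.9 219.7] [ 0.4801 -0.1297  0.044 ]
cup_a 0.86 [294.9 212.4] [ 0.573 -0.073  0.044]
cup_a 0.83 [306.4 234.7] [ 0.4878 -0.0389  0.044 ]
cup_b 0.91 [333.9 219.7] [ 0.4801 -0.1297  0.044 ]
cup_b 0.86 [294.9 212.4] [ 0.573 -0.073  0.044]
cup_b 0.83 [306.4 234.7] [ 0.4878 -0.0389  0.044 ]
cup_c 0.91 [333.9 219.7] [ 0.4801 -0.1297  0.044 ]
cup_c 0.86 [294.9 212.4] [ 0.573 -0.073  0.044]
cup_c 0.83 [306.4 234.7] [ 0.4878 -0.0389  0.044 ]
spanner_13 0.67 [360.9 195.4] [ 0.5347 -0.2993  0.    ]
bolt_0 0.58 [224.8 243.2] [0.6452 0.1121 0.    ]
marker_a 0.94 [210.8 287.5] [0.5435 0.2188 0.    ]
top 57.268445798486205 -0
[... 603 characters left out ...]
_a 0.86 [317.7 220.2] [ 0.4884 -0.1382  0.044 ]
cup_a 0.81 [233.6 280.4] [0.36   0.1259 0.044 ]
cup_b 0.91 [363.7 169.1] [ 0.6178 -0.3025  0.044 ]
cup_b 0.86 [317.7 220.2] [ 0.4884 -0.1382  0.044 ]
cup_b 0.81 [233.6 280.4] [0.36   0.1259 0.044 ]
cup_c 0.91 [363.7 169.1] [ 0.6178 -0.3025  0.044 ]
cup_c 0.86 [317.7 220.2] [ 0.4884 -0.1382  0.044 ]
cup_c 0.81 [233.6 280.4] [0.36   0.1259 0.044 ]
spanner_13 0.7 [367.7 203.8] [ 0.5195 -0.3004  0.    ]
bolt_0 0.45 [226.9 188.9] [0.6422 0.1196 0.    ]
marker_a 0.52 [200.7 229. ] [0.531 0.214 0.   ]
marker_a 0.17 [317.8 218.5] [ 0.5012 -0.1416  0.    ]
1.4 [ 0.2337 -0.4979  0.2055] [3.1415 0.     0.4388] [ 0.0886  0.3056 -0.7302] 0.09422144068921359
```

```bash
python3 -c "
import cv2
a=cv2.imread('pics/top0.png')[110:310,170:430];cv2.imwrite('pics/topc.png',cv2.resize(a,None,fx=3,fy=3,interpolation=cv2.INTER_CUBIC)[:600])
a=cv2.imread('pics/scene0.png')[150:330,180:430];cv2.imwrite('pics/scc.png',cv2.resize(a,None,fx=3,fy=3,interpolation=cv2.INTER_CUBIC))"
```

```text
(no output)
```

View pics/topc.png

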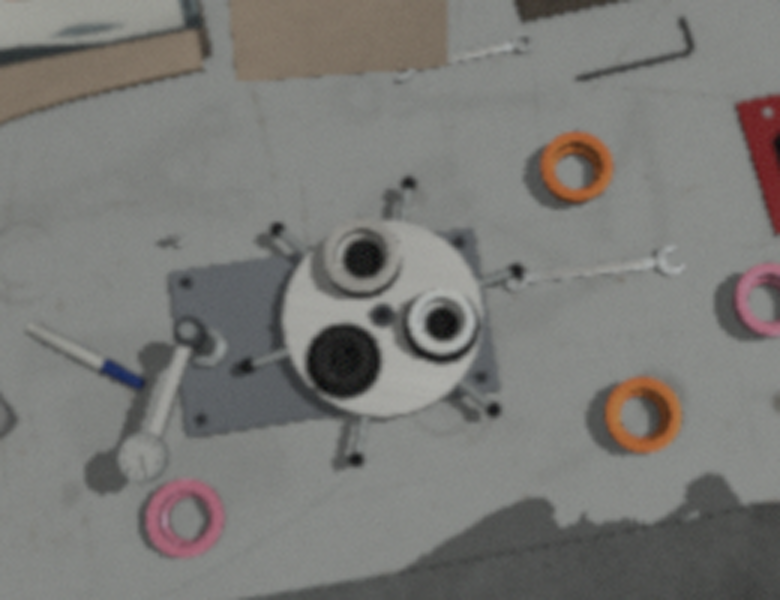

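View pics/scc.png

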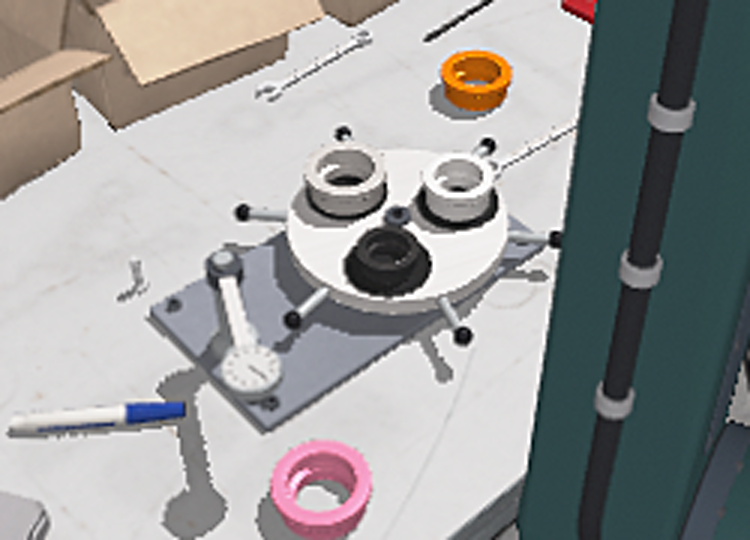

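The scene shows the widest (grey) cup on the far side of the disc, near top px (290,196). The 63 mm cup is on the right near (317,218), and the dark cup is near-left. The gauge arm is swung out near-left from the post at (232,221), and the orange and pink rings are off the fixture. Next I'll fit the geometry.

```bash
cat >> h.py <<'E'
from scipy.optimize import least_squares
E
python3 - <<'E'
from h import *
np.set_printoptions(precision=4,suppress=True)
S={c:snapshot(c) for c in("top","scene")}
balls={"top":[(408,183),(277,230),(245,366),(355,460),(493,410),(516,271)],"scene":[(343,133),(242,212),(292,320),(462,336),(556,240),(488,146)]}
off={"top":(170,110),"scene":(180,150)}
def refine(c,p):
    x,y=np.array(p)/3+off[c]; g=S[c]["pixels"].mean(2)
    ys,xs=np.mgrid[int(y)-4:int(y)+6,int(x)-4:int(x)+6]; w=np.clip(85-g[ys,xs],0,None)*(np.hypot(xs-x,ys-y)<4.5)
    return np.array([(w*xs).sum(),(w*ys).sum()])/w.sum()
B={c:np.array([refine(c,p) for p in balls[c]]) for c in S}
cor=np.array([(170,272),(470,229),(497,390),(187,435)])/3+off["top"]
for c in S:
    W=np.array([at_z(S[c],p,.033)[:2] for p in B[c]])
    f=lambda q:(W-(q[:2]+.14*np.c_[np.cos(q[2]+np.arange(6)*np.pi/3),np.sin(q[2]+np.arange(6)*np.pi/3)])).ravel()
    r=least_squares(f,[.517,-.08,-.3]); print(c,r.x,np.degrees(r.x[2]),"res",np.abs(r.fun).max())
    print(W)
    C=r.x[:2]
    for k,z in(("pivot",.097),("plunger",.081),("gauge_bar",.097)):
        m=place_of(c,k)
        for a in m[:2]:
            p=at_z(S[c],a["pixel"],z)[:2]-C;print(k,p+C,"d",np.hypot(*p),"ang",np.degrees(np.arctan2(p[1],p[0])))
    for m in masks_of(c,"cup_a"):
        mm=m["mask"];
        (u,v),(w,h),a=cv2.minAreaRect(np.argwhere(mm)[:,::-1].astype(np.float32))
        p=at_z(S[c],(u,v),.058)[:2]-C
        print("cup",round(m["score"],2),np.round((u,v,w,h)),mm.sum(),S[c]["pixels"][mm].mean(0).round(),"rel",p,np.hypot(*p),np.degrees(np.arctan2(p[1],p[0])))
print("corners",[at_z(S["top"],p,.01)[:2] for p in cor])
E
```

```text
top [ 0.5146 -0.0811 -0.3525] -20.19666655559247 res 0.002448937914596619
[[ 0.6471 -0.1303]
 [ 0.6222  0.0089]
 [ 0.4898  0.0593]
 [ 0.3834 -0.0323]
 [ 0.4071 -0.1716]
 [ 0.5382 -0.2205]]
pivot [0.5207 0.0981] d 0.17924455646138165 ang 88.07219638816406
plunger [0.4098 0.1489] d 0.25276058877184776 ang 114.49641209037026
gauge_bar [0.4646 0.1247] d 0.21175208498140805 ang 103.65736936867545
cup 0.87 [426. 210.  23.  23.] 349 [138.  95. 107.] rel [-0.053 -0.373] 0.37677072471924666 -98.09193068833457
cup 0.85 [362. 166.  23.  23.] 355 [135.  85.  55.] rel [ 0.1111 -0.2144] 0.2414757341243289 -62.60256028600812
cup 0.8 [290. 195.  24.  24.] 375 [121. 121. 116.] rel [0.0589 0.0098] 0.059694990689467 9.463958422588968
cup 0.74 [232. 282.  25.  25.] 404 [145.  98. 111.] rel [-0.16    0.2107] 0.26455161855446074 127.22289912583273
cup 0.65 [283. 229.  18.  18.] 203 [34. 34. 33.] rel [-0.0365  0.0457] 0.05850921482584625 128.5973402497543
cup 0.54 [384. 248.  24.  24.] 367 [141.  91.  57.] rel [-0.1399 -0.2267] 0.26643171954318484 -121.68514957657801
cup 0.51 [316. 216.  21.  21.] 288 [142
[... 442 characters left out ...]
17873 ang 102.79235475115192
cup 0.95 [286. 313.  32.  34.] 754 [208. 130. 159.] rel [-0.1803  0.2367] 0.2975611047350326 127.28763703615681
cup 0.87 [295. 208.  25.  26.] 573 [163. 158. 155.] rel [0.0594 0.0085] 0.05996019495345988 8.179663591554323
cup 0.78 [332. 212.  22.  23.] 441 [183. 181. 180.] rel [-0.0196 -0.0552] 0.058541276125409526 -109.52711659499082
cup 0.64 [308. 234.  19.  21.] 332 [53. 51. 51.] rel [-0.0391  0.0481] 0.06201082808987185 129.12128062676615
cup 0.6 [338. 176.  18.  22.] 349 [191. 104.  15.] rel [ 0.084  -0.1795] 0.19815511859218435 -64.92908558182114
corners [array([0.6022, 0.123 ]), array([ 0.5934, -0.1859]), array([ 0.4264, -0.1818]), array([0.4355, 0.1268])]
```

Emit:
apply_moves(commands=[[0,0,0.05,0.018,0.04,0,0],[0,0,0.1,0.036,0.08,0,0],[0,0,0.15,0.054,0.12,0,0],[0,0,0.2,0.072,0.16,0,0],[0,0,0.256,0.09,0.2,0,0]])

```text
time: 2.4
tool_pos: [0.3241, -0.2964, 0.2056]
ee_rot: [3.141, -0.0, 0.696]
wrist_force: [0.6, 1.3, 1.1]
width: 0.0572
finger_force: 0.0
```

Emit:
apply_moves(commands=[[0,0,0,0.02,0.04,0,0],[0,0,0,0.04,0.08,0,0],[0,0,0,0.06,0.12,0,0],[0,0,0,0.0795,0.165,-0.02,0],[0,0,0,0.0795,0.165,-0.04,0]])

```text
time: 2.9
tool_pos: [0.4054, -0.1287, 0.1664]
ee_rot: [3.139, -0.003, 0.702]
wrist_force: [0.4, -0.5, 0.1]
width: 0.0173
finger_force: 0.0
```

```bash
python3 - <<'E'
from h import *
o=get_obs();print(o["time"],o["tool_pos"],o["ee_rot"],o["wrist_force"],o["width"],o["joint_positions"]); print([n for n in dir() if 'grip' in n], globals().get("grip_point_offset"))
s=snapshot("scene"); cv2.imwrite("pics/s1.png",cv2.resize(s["pixels"][100:330,160:460,::-1],None,fx=2.5,fy=2.5))
E
```

```text
2.9 [ 0.4053704  -0.12874843  0.16636486] [ 3.13930409 -0.00343199  0.70232999] [ 0.35215237 -0.540636    0.06648816] 0.01731528676945915 [-0.44281543 -0.1878037   1.71080909  0.0021829   1.61508569  0.4257553 ]
['grip_point_offset'] 0.0188
```

View pics/s1.png

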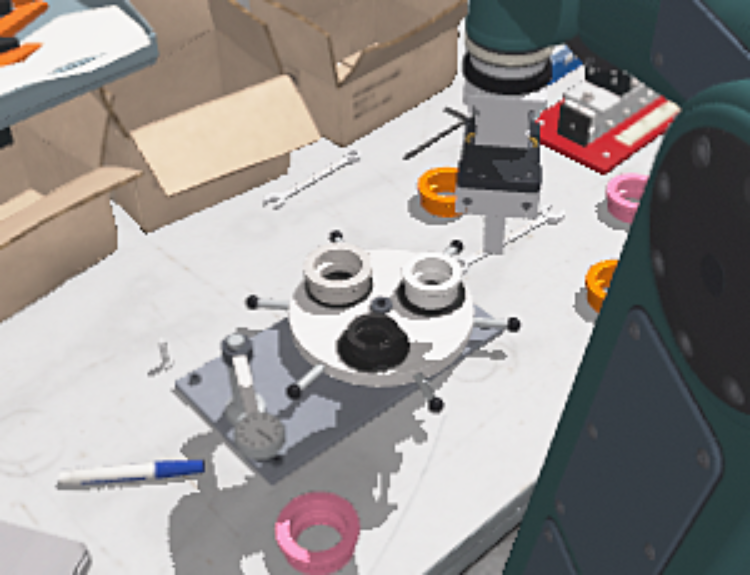

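The gripper is above and behind the near-right bar, and everything else is undisturbed. Next I'll descend.

Emit:
apply_moves(commands=[[0,0,0,0,0,-0.03,0],[0,0,0,0,0,-0.06,0],[0,0,0,0,0,-0.1,0],[0,0,0,0,0,-0.13,0],[0,0,0,0,0,-0.1435,0]])

```text
time: 3.45
tool_pos: [0.4008, -0.1326, 0.0192]
ee_rot: [-3.137, 0.003, 0.694]
wrist_force: [-0.0, 0.7, -0.1]
width: 0.0002
finger_force: 0.0
```

```bash
python3 - <<'E'
from h import *
np.set_printoptions(precision=4,suppress=True)
o=get_obs();print(o["time"],o["tool_pos"],o["ee_rot"],o["wrist_force"],o["width"])
C=np.array([.514,-.0815]); 
def P(b,g=0): 
    b=np.radians(b);return C+.118*np.array([np.cos(b),np.sin(b)])-(.0175+g)*np.array([-np.sin(b),np.cos(b)])
p0=P(-140.2,.014)
for b in list(range(-140,-55,5))+[-62]: print(b,P(b)-p0,np.radians(b+140.2).round(3),P(b))
E
```

```text
3.45 [ 0.4008 -0.1326  0.0192] [-3.1369  0.0026  0.6937] [-0.0105  0.6704 -0.134 ] 0.0002183322647533948
-140 [ 0.0092 -0.0111] 0.003 [ 0.4124 -0.1439]
-135 [ 0.015  -0.0197] 0.091 [ 0.4182 -0.1526]
-130 [ 0.0216 -0.0278] 0.178 [ 0.4247 -0.1606]
-125 [ 0.0288 -0.0353] 0.265 [ 0.432  -0.1681]
-120 [ 0.0367 -0.0421] 0.353 [ 0.4398 -0.1749]
-115 [ 0.0451 -0.0482] 0.44 [ 0.4483 -0.181 ]
-110 [ 0.054  -0.0536] 0.527 [ 0.4572 -0.1864]
-105 [ 0.0634 -0.0581] 0.614 [ 0.4666 -0.1909]
-100 [ 0.0731 -0.0618] 0.702 [ 0.4763 -0.1947]
-95 [ 0.0831 -0.0647] 0.789 [ 0.4863 -0.1975]
-90 [ 0.0933 -0.0667] 0.876 [ 0.4965 -0.1995]
-85 [ 0.1037 -0.0677] 0.963 [ 0.5069 -0.2006]
-80 [ 0.1141 -0.0679] 1.051 [ 0.5173 -0.2007]
-75 [ 0.1245 -0.0672] 1.138 [ 0.5276 -0.2   ]
-70 [ 0.1347 -0.0655] 1.225 [ 0.5379 -0.1984]
-65 [ 0.1448 -0.063 ] 1.312 [ 0.548  -0.1958]
-60 [ 0.1547 -0.0596] 1.4 [ 0.5578 -0.1924]
-62 [ 0.1508 -0.0611] 1.365 [ 0.5539 -0.1939]
```

Emit:
apply_moves(commands=[[0,0,0,0.004,-0.005,0.001,0],[0,0,0,0.007,-0.008,0.001,0],[0,0,0.003,0.0092,-0.0111,0.001,0],[0,0,0.045,0.012,-0.0154,0.001,0],[0,0,0.091,0.015,-0.0197,0.001,0]])

```text
time: 3.95
tool_pos: [0.4191, -0.1532, 0.0247]
ee_rot: [3.14, -0.001, 0.787]
wrist_force: [-0.5, 0.8, 1.0]
width: 0.0004
finger_force: 1.1
```

Emit:
apply_moves(commands=[[0,0,0.043,0.0032,-0.004,0,0],[0,0,0.087,0.0066,-0.0081,0,0],[0,0,0.131,0.0101,-0.012,0,0],[0,0,0.174,0.0138,-0.0156,0,0],[0,0,0.218,0.0177,-0.019,0,0]])

```text
time: 4.45
tool_pos: [0.4368, -0.1722, 0.0247]
ee_rot: [3.14, -0.001, 1.005]
wrist_force: [-1.5, 1.6, 2.1]
width: 0.0002
finger_force: 1.1
```

```bash
cat >> h.py <<'E'
C=np.array([.514,-.0815])
def cups():
    for c in("top","scene"):
        s=snapshot(c)
        for m in masks_of(c,"cup_a"):
            mm=m["mask"]; (u,v),wh,a=cv2.minAreaRect(np.argwhere(mm)[:,::-1].astype(np.float32))
            p=at_z(s,(u,v),.058)[:2]-C
            if np.hypot(*p)<.08: print(c,"cup",round(m["score"],2),np.round(wh),mm.sum(),s["pixels"][mm].mean(0).round(),"rel",p.round(4),np.hypot(*p).round(4),np.degrees(np.arctan2(p[1],p[0])).round(1))
    o=get_obs();print(o["time"],o["tool_pos"],o["ee_rot"],o["wrist_force"]); return s
E
python3 -c "
from h import *
cups()"
```

```text
top cup 0.85 [23. 24.] 353 [128. 127. 123.] rel [0.0552 0.0287] 0.0622 27.5
top cup 0.72 [19. 19.] 253 [26. 26. 26.] rel [-0.0457  0.0318] 0.0557 145.1
top cup 0.44 [2. 9.] 18 [165. 168. 165.] rel [ 0.0154 -0.0358] 0.039 -66.8
scene cup 0.88 [21. 23.] 410 [183. 180. 179.] rel [-0.003  -0.0579] 0.058 -92.9
scene cup 0.62 [18. 22.] 344 [45. 44. 44.] rel [-0.0515  0.0325] 0.0609 147.7
scene cup 0.57 [24. 30.] 616 [175. 170. 167.] rel [0.0501 0.0255] 0.0562 27.0
4.65 [ 0.43666689 -0.17228767  0.0240214 ] [ 3.13939209e+00 -8.98787243e-06  1.00267201e+00] [-0.52760581  0.00906932 -0.7218702 ]
```

```bash
python3 - <<'E'
from h import *
def P(b): 
    b=np.radians(b);return C+.118*np.array([np.cos(b),np.sin(b)])-.0175*np.array([-np.sin(b),np.cos(b)])
b=-122.5
for n in range(3):
    print([[0,0,round(np.radians(3.5*k),3),*(P(b+3.5*k)-P(b)).round(4),0,0] for k in range(1,6)]); b+=17.5
E
```

```text
[[0, 0, np.float64(0.061), np.float64(0.0056), np.float64(-0.0046), 0, 0], [0, 0, np.float64(0.122), np.float64(0.0116), np.float64(-0.0089), 0, 0], [0, 0, np.float64(0.183), np.float64(0.0177), np.float64(-0.0127), 0, 0], [0, 0, np.float64(0.244), np.float64(0.0241), np.float64(-0.0162), 0, 0], [0, 0, np.float64(0.305), np.float64(0.0307), np.float64(-0.0193), 0, 0]]
[[0, 0, np.float64(0.061), np.float64(0.0068), np.float64(-0.0027), 0, 0], [0, 0, np.float64(0.122), np.float64(0.0137), np.float64(-0.005), 0, 0], [0, 0, np.float64(0.183), np.float64(0.0207), np.float64(-0.0068), 0, 0], [0, 0, np.float64(0.244), np.float64(0.0279), np.float64(-0.0082), 0, 0], [0, 0, np.float64(0.305), np.float64(0.0351), np.float64(-0.0092), 0, 0]]
[[0, 0, np.float64(0.061), np.float64(0.0073), np.float64(-0.0005), 0, 0], [0, 0, np.float64(0.122), np.float64(0.0146), np.float64(-0.0006), 0, 0], [0, 0, np.float64(0.183), np.float64(0.0218), np.float64(-0.0003), 0, 0], [0, 0, np.float64(0.244), np.float64(0.0291), np.float64(0.0005), 0, 0], [0, 0, np.float64(0.305), np.float64(0.0363), np.float64(0.0018), 0, 0]]
```

Emit:
apply_moves(commands=[[0,0,0.061,0.0056,-0.0046,0,0],[0,0,0.122,0.0116,-0.0089,0,0],[0,0,0.183,0.0177,-0.0127,0,0],[0,0,0.244,0.0241,-0.0162,0,0],[0,0,0.305,0.0307,-0.0193,0,0]])

```text
time: 5.15
tool_pos: [0.4662, -0.191, 0.0234]
ee_rot: [-3.141, 0.0, 1.311]
wrist_force: [-1.5, 1.3, 1.2]
width: 0.0004
finger_force: 1.0
```

Emit:
apply_moves(commands=[[0,0,0.061,0.0068,-0.0027,0,0],[0,0,0.122,0.0137,-0.005,0,0],[0,0,0.183,0.0207,-0.0068,0,0],[0,0,0.244,0.0279,-0.0082,0,0],[0,0,0.305,0.0351,-0.0092,0,0]])

```text
time: 5.65
tool_pos: [0.5013, -0.2003, 0.0234]
ee_rot: [-3.14, 0.0, 1.615]
wrist_force: [-1.5, 0.6, 1.8]
width: 0.0004
finger_force: 1.0
```

Emit:
apply_moves(commands=[[0,0,0.061,0.0073,-0.0005,0,0],[0,0,0.122,0.0146,-0.0006,0,0],[0,0,0.183,0.0218,-0.0003,0,0],[0,0,0.22,0.026,0.0001,0,0],[0,0,0.244,0.0291,0.0005,0,0]])

```text
time: 6.15
tool_pos: [0.5306, -0.1998, 0.0233]
ee_rot: [-3.141, 0.0, 1.858]
wrist_force: [-1.2, -0.2, 1.1]
width: 0.0009
finger_force: 0.9
```

```bash
python3 -c "
from h import *
s=cups()
cv2.imwrite('pics/s2.png',cv2.resize(s['pixels'][100:330,160:460,::-1],None,fx=2.5,fy=2.5))
s=snapshot('top');cv2.imwrite('pics/t2.png',cv2.resize(s['pixels'][110:310,170:430,::-1],None,fx=3,fy=3,interpolation=cv2.INTER_CUBIC))"
```

```text
top cup 0.81 [24. 25.] 392 [84. 84. 81.] rel [0.0164 0.0568] 0.0592 73.9
scene cup 0.97 [25. 26.] 533 [144. 139. 136.] rel [0.0133 0.0565] 0.0581 76.8
scene cup 0.84 [17. 19.] 261 [53. 51. 52.] rel [-0.0612 -0.0123] 0.0624 -168.7
scene cup 0.62 [21. 22.] 418 [171. 168. 166.] rel [ 0.0427 -0.0394] 0.0581 -42.7
6.35 [ 0.53099346 -0.19962125  0.023123  ] [3.14081156e+00 3.00172086e-04 1.85708534e+00] [0.34222765 0.10717274 0.40070691]
```

View pics/s2.png

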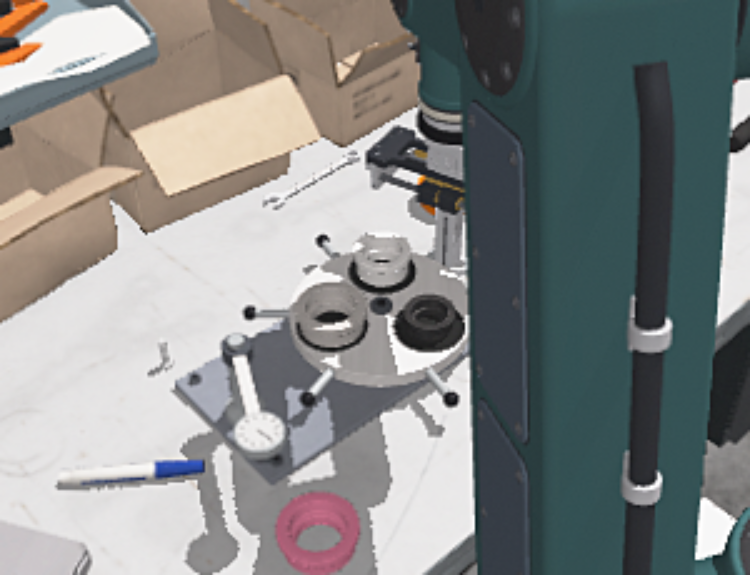

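The wide cup stands at about 76°, level on its pad, and the arm is still swung out. It needs about 11.5° more.

Emit:
apply_moves(commands=[[0,0,0.052,0.006,0.0009,0,0],[0,0,0.105,0.0122,0.0022,0,0],[0,0,0.15,0.0174,0.0037,0,0],[0,0,0.18,0.021,0.0049,0,0],[0,0,0.2,0.0232,0.0057,0,0]])

```text
time: 6.9
tool_pos: [0.5538, -0.194, 0.023]
ee_rot: [-3.141, -0.0, 2.059]
wrist_force: [-2.3, -0.5, 0.2]
width: 0.0007
finger_force: 0.9
```

Emit:
apply_moves(commands=[[0,0,0,0,0,0,0],[0,0,0,-0.002,-0.001,0,0],[0,0,0,-0.008,-0.004,0,0],[0,0,0,-0.014,-0.007,0,0],[0,0,0,-0.018,-0.01,0,0]])

```text
time: 7.4
tool_pos: [0.5352, -0.2042, 0.023]
ee_rot: [3.142, -0.0, 2.057]
wrist_force: [0.2, 0.2, -0.5]
width: 0.0005
finger_force: 0.0
```

Emit:
apply_moves(commands=[[0,0,0,0,0,0.03,0],[0,0,0,0,0,0.07,0],[0,0,0,0,0,0.11,0],[0,0,0,-0.03,-0.02,0.15,0],[0,0,0,-0.07,-0.04,0.18,0]])

```text
time: 7.9
tool_pos: [0.4718, -0.2417, 0.2014]
ee_rot: [3.14, 0.003, 2.06]
wrist_force: [0.6, -1.6, 0.4]
width: 0.0003
finger_force: 0.0
```

```bash
python3 - <<'E'
from h import *
np.set_printoptions(precision=4,suppress=True)
cups()
for c in("top","scene"):
    s=snapshot(c)
    for k,z in(("pivot",.097),("plunger",.081),("gauge_bar",.097),("bar",.033),("station",.044),("cup_a",.044)):
        for r in place_of(c,k)[:3]: print(c,k,round(r["score"],2),np.round(r["pixel"],1),at_z(s,r["pixel"],z)[:2])
    if c=="top": cv2.imwrite('pics/t3.png',cv2.resize(s['pixels'][110:310,170:430,::-1],None,fx=3,fy=3,interpolation=cv2.INTER_CUBIC))
E
```

```text
top cup 0.77 [22. 25.] 322 [93. 92. 89.] rel [0.0035 0.0579] 0.058 86.5
top cup 0.62 [17. 17.] 178 [26. 26. 25.] rel [-0.0499 -0.0254] 0.056 -153.1
top cup 0.5 [22. 21.] 312 [138. 140. 137.] rel [ 0.0556 -0.0291] 0.0627 -27.6
scene cup 0.9 [26. 28.] 585 [149. 144. 141.] rel [0.0027 0.0588] 0.0588 87.4
scene cup 0.64 [21. 22.] 411 [189. 186. 184.] rel [ 0.0501 -0.0315] 0.0592 -32.1
scene cup 0.56 [16. 19.] 244 [43. 42. 42.] rel [-0.0554 -0.0251] 0.0609 -155.6
8.1 [ 0.4714 -0.2417  0.1996] [3.1396 0.002  2.0559] [ 1.0463 -0.9358 -0.7365]
top pivot 0.69 [236.1 221.5] [0.5148 0.0876]
top plunger 0.57 [218.4 263.1] [0.4115 0.1537]
top plunger 0.26 [224.7 242.7] [0.4644 0.1295]
top gauge_bar 0.68 [224.7 240.9] [0.4667 0.1255]
top gauge_bar 0.61 [262.3 200.9] [0.5602 0.0074]
top gauge_bar 0.37 [221.7 266.1] [0.4003 0.1421]
top bar 0.83 [262.4 199. ] [0.5823 0.0123]
top station 0.75 [276.6 214.6] [ 0.5257 -0.0229]
top cup_a 0.97 [233.6 282.9] [0.3532 0.1268]
top cup_a 0.88 [274.2 220.2] [ 0.5105 -0.0135]
top cup_a 0.77 [305.6 196.8] [ 0.5637 -0.1156]
scene pivot 0.71 [250.6 243.9] [0.5127 0.1105]
scene pivot 0.23 [259.8 255.5] [0.4691 0.1166]
scene plunger 0.87 [264.7 281.4] [0.4139 0.1467]
scene plunger 0.25 [362.5 192.4] [ 0.4769 -0.2351]
scene gauge_bar 0.78 [258.3 254.7] [0.4733 0.1177]
scene bar 0.86 [268.4 231. ] [0.5743 0.0175]
scene station 0.25 [309.2 210.5] [ 0.5524 -0.1065]
scene cup_a 0.89 [292.8 229.7] [ 0.5255 -0.0254]
scene cup_a 0.76 [330.3 225.6] [ 0.4703 -0.1069]
scene cup_a 0.64 [308.4 212.4] [ 0.5481 -0.0997]
```

View pics/t3.png

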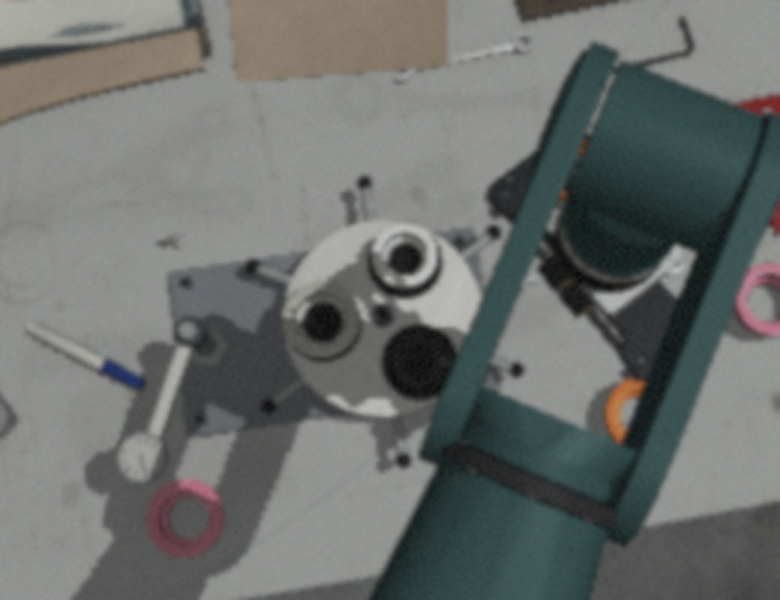

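The top view shows the wide cup at crop (323,322), facing the post. I measure 87° against a post direction of about 88°, which is about 1–2 mm off. Next I'll move above the outer side of the gauge arm, turning the tool on the way.

Emit:
apply_moves(commands=[[0,0,-0.126,0,0.02,0,0],[0,0,-0.252,0,0.04,0,0],[0,0,-0.378,0,0.06,0,0],[0,0,-0.504,0,0.08,0,0],[0,0,-0.63,0,0.1,0,0]])

```text
time: 9.3
tool_pos: [0.4715, -0.1404, 0.1988]
ee_rot: [3.141, 0.0, 1.422]
wrist_force: [0.8, -0.5, 0.3]
width: 0.0003
finger_force: 0.0
```

Emit:
apply_moves(commands=[[0,0,-0.126,0,0.02,0,0],[0,0,-0.252,0,0.04,0,0],[0,0,-0.378,0,0.06,0,0],[0,0,-0.504,0,0.08,0,0],[0,0,-0.63,0,0.1,0,0]])

```text
time: 9.8
tool_pos: [0.4715, -0.0403, 0.1989]
ee_rot: [3.141, -0.0, 0.792]
wrist_force: [-0.6, -0.3, -0.2]
width: 0.0003
finger_force: 0.0
```

Emit:
apply_moves(commands=[[0,0,-0.126,0,0.02,0,0],[0,0,-0.252,0,0.04,0,0],[0,0,-0.378,0,0.06,0,0],[0,0,-0.504,0,0.08,0,0],[0,0,-0.63,0,0.1,0,0]])

```text
time: 10.3
tool_pos: [0.4715, 0.0597, 0.1989]
ee_rot: [3.141, -0.0, 0.163]
wrist_force: [-0.1, -0.5, 0.7]
width: 0.0006
finger_force: 0.0
```

Emit:
apply_moves(commands=[[0,0,-0.126,0.001,0.02,0,0],[0,0,-0.252,0.002,0.04,0,0],[0,0,-0.378,0.003,0.06,0,0],[0,0,-0.504,0.004,0.08,0,0],[0,0,-0.63,0.005,0.097,0,0]])

```text
time: 10.8
tool_pos: [0.4765, 0.1569, 0.1988]
ee_rot: [-3.141, -0.0, -0.467]
wrist_force: [0.4, -0.5, -0.6]
width: 0.0005
finger_force: 0.0
```

```bash
python3 - <<'E'
from h import *
o=get_obs();print(o["time"],o["tool_pos"],o["ee_rot"],o["joint_positions"])
s=cups()
cv2.imwrite('pics/s4.png',cv2.resize(s['pixels'][100:330,160:460,::-1],None,fx=2.5,fy=2.5))
E
```

```text
10.8 [0.47649447 0.15690469 0.19884977] [-3.14134197e+00 -1.93008793e-04 -4.67002149e-01] [ 2.04987925e-01 -1.96729343e-02  1.49387611e+00  7.63768859e-05
  1.66708237e+00  2.24279373e+00]
top cup 0.64 [18. 18.] 234 [36. 36. 35.] rel [-0.0516 -0.0265] 0.058 -152.8
top cup 0.63 [22. 20.] 311 [146. 148. 144.] rel [ 0.0524 -0.03  ] 0.0604 -29.8
top cup 0.57 [25. 25.] 414 [132. 131. 126.] rel [0.0033 0.0589] 0.059 86.8
scene cup 0.68 [19. 21.] 337 [55. 53. 53.] rel [-0.055  -0.0219] 0.0592 -158.3
scene cup 0.56 [21. 22.] 422 [191. 189. 188.] rel [ 0.0501 -0.0315] 0.0592 -32.1
11.0 [0.47646178 0.15567361 0.19866797] [ 3.14093278e+00 -2.45712663e-04 -4.58931404e-01] [-0.70006189 -0.46609315  0.41243285]
```

View pics/s4.png

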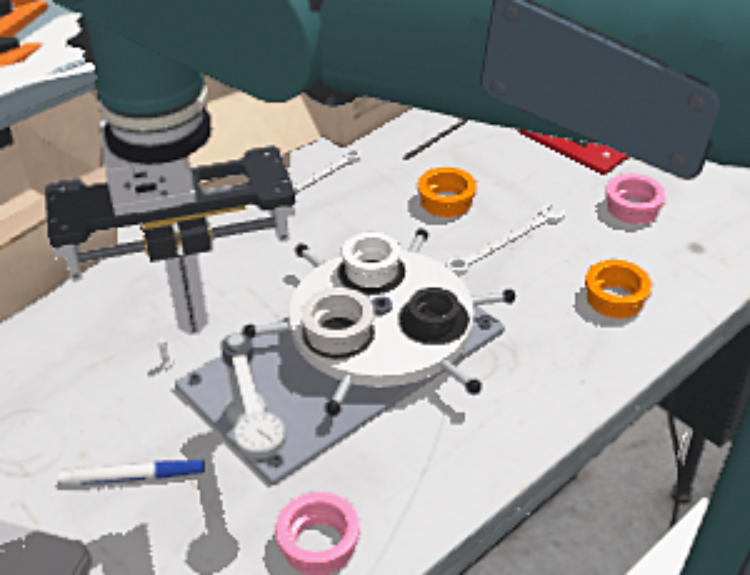

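All three cups stand on their pads, with the wide cup next to the post. The fingertip is on the outer side of the gauge arm. I'll compute the arc and descend.

```bash
python3 - <<'E'
from h import *
Pv=np.array([.5196,.0964])
def P(d): 
    d=np.radians(d);return Pv+.065*np.array([np.cos(d),np.sin(d)])-.0185*np.array([-np.sin(d),np.cos(d)])
print(P(153.5)-[.4765,.1557])
b=153.5
for n in range(5):
    print(b,[[0,0,round(float(np.radians(5*k)),3),*map(float,(P(b+5*k)-P(b)).round(4)),0,0] for k in range(1,6)],P(b)); b+=25
E
```

```text
[-0.00681607 -0.01374086]
153.5 [[0, 0, 0.087, -0.0038, -0.0045, 0, 0], [0, 0, 0.175, -0.0072, -0.0094, 0, 0], [0, 0, 0.262, -0.0101, -0.0145, 0, 0], [0, 0, 0.349, -0.0126, -0.0198, 0, 0], [0, 0, 0.436, -0.0146, -0.0254, 0, 0]] [0.46968393 0.14195914]
178.5 [[0, 0, 0.087, -0.0015, -0.0057, 0, 0], [0, 0, 0.175, -0.0025, -0.0115, 0, 0], [0, 0, 0.262, -0.003, -0.0174, 0, 0], [0, 0, 0.349, -0.003, -0.0233, 0, 0], [0, 0, 0.436, -0.0025, -0.0291, 0, 0]] [0.45510655 0.11659516]
203.5 [[0, 0, 0.087, 0.001, -0.0058, 0, 0], [0, 0, 0.175, 0.0026, -0.0115, 0, 0], [0, 0, 0.262, 0.0046, -0.017, 0, 0], [0, 0, 0.349, 0.0071, -0.0224, 0, 0], [0, 0, 0.436, 0.0101, -0.0275, 0, 0]] [0.45261424 0.08744692]
228.5 [[0, 0, 0.087, 0.0034, -0.0048, 0, 0], [0, 0, 0.175, 0.0072, -0.0093, 0, 0], [0, 0, 0.262, 0.0114, -0.0135, 0, 0], [0, 0, 0.349, 0.0159, -0.0173, 0, 0], [0, 0, 0.436, 0.0207, -0.0206, 0, 0]] [0.46267402 0.05997635]
253.5 [[0, 0, 0.087, 0.0051, -0.0029, 0, 0], [0, 0, 0.175, 0.0105, -0.0054, 0, 0], [0, 0, 0.262, 0.016, -0.0074, 0, 0], [0, 0, 0.349, 0.0217, -0.0089, 0, 0], [0, 0, 0.436, 0.0275, -0.01, 0, 0]] [0.48340084 0.039331  ]
```

Emit:
apply_moves(commands=[[0,0,0,0,0,-0.03,0],[0,0,0,0,0,-0.06,0],[0,0,0,0,0,-0.09,0],[0,0,0,0,0,-0.105,0],[0,0,0,0,0,-0.111,0]])

```text
time: 11.5
tool_pos: [0.4751, 0.1545, 0.0855]
ee_rot: [3.139, 0.003, -0.462]
wrist_force: [-0.3, 0.2, 0.4]
width: 0.0004
finger_force: 0.0
```

Emit:
apply_moves(commands=[[0,0,0,-0.003,-0.006,0,0],[0,0,0,-0.005,-0.01,0,0],[0,0,0,-0.0068,-0.0137,0,0],[0,0,0.044,-0.0087,-0.016,0,0],[0,0,0.087,-0.0106,-0.0182,0,0]])

```text
time: 12.0
tool_pos: [0.467, 0.1378, 0.0892]
ee_rot: [-3.139, -0.003, -0.373]
wrist_force: [0.7, 0.9, 0.4]
width: 0.0005
finger_force: 0.7
```

Emit:
apply_moves(commands=[[0,0,0.088,-0.0034,-0.0049,0,0],[0,0,0.175,-0.0063,-0.01,0,0],[0,0,0.262,-0.0088,-0.0153,0,0],[0,0,0.349,-0.0108,-0.0209,0,0],[0,0,0.436,-0.0123,-0.0266,0,0]])

```text
time: 12.5
tool_pos: [0.4539, 0.1114, 0.0891]
ee_rot: [-3.14, -0.002, 0.065]
wrist_force: [-0.6, 1.4, 1.1]
width: 0.0003
finger_force: 0.9
```

```bash
python3 - <<'E'
from h import *
s=cups()
cv2.imwrite('pics/s5.png',cv2.resize(s['pixels'][100:330,160:460,::-1],None,fx=2.5,fy=2.5))
E
```

```text
top cup 0.84 [25. 25.] 384 [129. 128. 123.] rel [0.0035 0.0603] 0.0604 86.6
top cup 0.73 [21. 20.] 286 [144. 146. 143.] rel [ 0.0509 -0.0297] 0.059 -30.3
top cup 0.72 [17. 18.] 198 [36. 36. 35.] rel [-0.0502 -0.0268] 0.0569 -151.9
top cup 0.51 [97. 87.] 2989 [125. 126. 123.] rel [-0.0083  0.0004] 0.0083 177.2
scene cup 0.76 [24. 27.] 490 [175. 169. 166.] rel [-0.001   0.0602] 0.0602 90.9
scene cup 0.62 [18. 20.] 302 [57. 55. 56.] rel [-0.0545 -0.0242] 0.0597 -156.1
12.7 [0.45414331 0.11092534 0.08855061] [ 3.14146837e+00 -1.88577576e-03  5.86719152e-02] [-0.40999195  0.6034325   0.02627495]
```

View pics/s5.png

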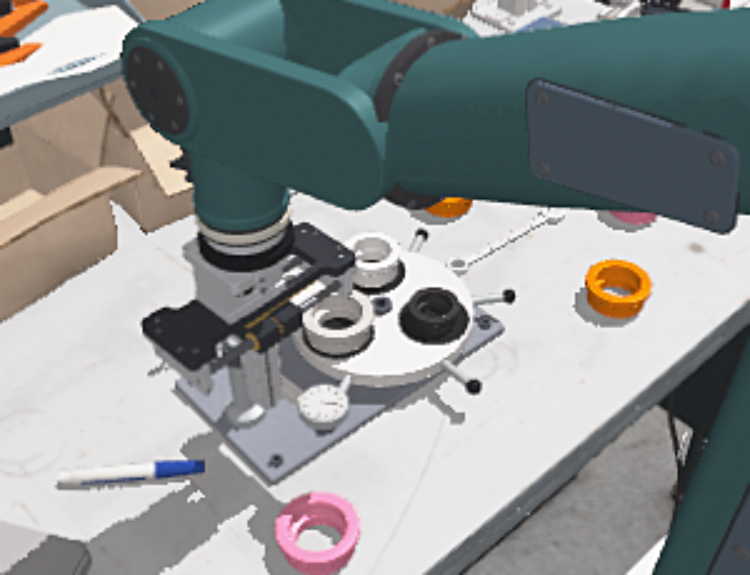

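The finger is driving the arm; the dial has swung to crop (323,403) and the cups are still in place. I'll continue.

Emit:
apply_moves(commands=[[0,0,0.087,-0.001,-0.0058,0,0],[0,0,0.175,-0.0015,-0.0117,0,0],[0,0,0.262,-0.0015,-0.0176,0,0],[0,0,0.349,-0.001,-0.0235,0,0],[0,0,0.436,0,-0.0293,0,0]])

```text
time: 13.2
tool_pos: [0.4537, 0.0823, 0.0882]
ee_rot: [-3.141, -0.001, 0.499]
wrist_force: [-0.5, 1.5, 1.0]
width: 0.0009
finger_force: 0.8
```

Emit:
apply_moves(commands=[[0,0,0.087,0.0016,-0.0057,0,0],[0,0,0.175,0.0036,-0.0112,0,0],[0,0,0.262,0.0061,-0.0166,0,0],[0,0,0.349,0.0091,-0.0216,0,0],[0,0,0.436,0.0125,-0.0264,0,0]])

```text
time: 13.7
tool_pos: [0.4661, 0.0557, 0.0881]
ee_rot: [-3.141, -0.0, 0.935]
wrist_force: [-1.3, 0.6, 1.2]
width: 0.0006
finger_force: 0.9
```

Emit:
apply_moves(commands=[[0,0,0.087,0.0038,-0.0045,0,0],[0,0,0.175,0.008,-0.0087,0,0],[0,0,0.262,0.0125,-0.0125,0,0],[0,0,0.349,0.0173,-0.0159,0,0],[0,0,0.436,0.0224,-0.0188,0,0]])

```text
time: 14.2
tool_pos: [0.4884, 0.0371, 0.088]
ee_rot: [-3.141, -0.001, 1.371]
wrist_force: [-1.9, 1.7, 1.7]
width: 0.0002
finger_force: 1.0
```

Emit:
apply_moves(commands=[[0,0,0.035,0.0021,-0.001,0,0],[0,0,0.07,0.0043,-0.002,0,0],[0,0,0.1,0.0062,-0.0029,0,0],[0,0,0.13,0.008,-0.0036,0,0],[0,0,0.16,0.0099,-0.0042,0,0]])

```text
time: 14.7
tool_pos: [0.4981, 0.0329, 0.0879]
ee_rot: [-3.141, -0.001, 1.529]
wrist_force: [-1.8, 1.4, 1.0]
width: 0.0007
finger_force: 0.9
```

Emit:
apply_moves(commands=[[0,0,0,0.001,0,0,0],[0,0,0,0.002,0,0,0],[0,0,0,0.003,0,0,0],[0,0,0,0.003,0,0,0],[0,0,0,0.003,0,0,0]])

```text
time: 15.2
tool_pos: [0.4984, 0.0328, 0.0879]
ee_rot: [-3.134, -0.0, 1.528]
wrist_force: [-9.7, 1.5, 5.8]
width: 0.0006
finger_force: 4.9
```

At the stop: the force rose to 10 N and the finger stalled. I'll back off and lift clear.

Emit:
apply_moves(commands=[[0,0,0,-0.004,0,0,0],[0,0,0,-0.012,0,0,0],[0,0,0,-0.03,0,0,0],[0,0,0,-0.05,0,0,0],[0,0,0,-0.07,0,0.02,0]])

```text
time: 15.7
tool_pos: [0.4286, 0.0324, 0.1051]
ee_rot: [-3.136, 0.0, 1.528]
wrist_force: [0.2, -0.8, 0.6]
width: 0.0001
finger_force: 0.0
```

Emit:
apply_moves(commands=[[0,0,0,0,0,0.04,0],[0,0,0,0,0,0.08,0],[0,0,0,-0.03,0,0.1,0],[0,0,0,-0.06,0,0.1,0],[0,0,0,-0.09,0,0.1,0]])

```text
time: 16.2
tool_pos: [0.3411, 0.0323, 0.2088]
ee_rot: [3.138, 0.0, 1.528]
wrist_force: [-0.4, 0.2, 0.4]
width: 0.0005
finger_force: 0.0
```

```bash
python3 - <<'E'
from h import *
s=cups()
a=cv2.resize(s['pixels'][150:330,180:400,::-1],None,fx=2.7,fy=2.7)
t=snapshot('top')
for k in("plunger","pivot","cup_a","bar"):
    for r in place_of("top",k)[:3]: print(k,r["score"],r["pixel"],at_z(t,r["pixel"],Z[k])[:2])
cv2.imwrite('pics/s6.png',a); cv2.imwrite('pics/t6.png',cv2.resize(t['pixels'][110:310,170:430,::-1],None,fx=3,fy=3,interpolation=cv2.INTER_CUBIC))
E
```

```text
top cup 0.79 [22. 22.] 340 [134. 136. 133.] rel [ 0.0529 -0.0271] 0.0594 -27.2
top cup 0.74 [25. 26.] 315 [119. 119. 115.] rel [0.003  0.0575] 0.0575 87.0
top cup 0.74 [16. 18.] 185 [35. 36. 34.] rel [-0.049  -0.0284] 0.0567 -149.9
top cup 0.65 [ 56. 104.] 1914 [93. 96. 97.] rel [-0.0098  0.0494] 0.0504 101.2
scene cup 0.83 [23. 18.] 334 [181. 178. 177.] rel [ 0.0501 -0.0269] 0.0568 -28.2
scene cup 0.71 [19. 28.] 399 [149. 144. 141.] rel [-0.0099  0.0619] 0.0626 99.1
scene cup 0.42 [ 7. 16.] 97 [46. 45. 45.] rel [-0.0655 -0.0338] 0.0737 -152.7
16.4 [0.34169489 0.03233477 0.20800804] [3.13868683e+00 1.87664004e-04 1.52819506e+00] [-0.14299412  0.52657595 -0.32007379]
plunger 0.87 [277.0, 215.0] [ 0.51657914 -0.02608191]
plunger 0.17 [276.1, 219.7] [ 0.50372403 -0.02151646]
pivot 0.67 [233.9, 220.1] [0.51980273 0.09311759]
cup_a 0.76 [363.5, 168.3] [ 0.62036279 -0.30240126]
cup_a 0.7 [304.6, 195.9] [ 0.56690456 -0.11312793]
cup_a 0.66 [274.1, 219.9] [ 0.51142381 -0.0133262 ]
bar 0.8 [260.6, 199.8] [0.58078739 0.01792476]
```

View pics/s6.png

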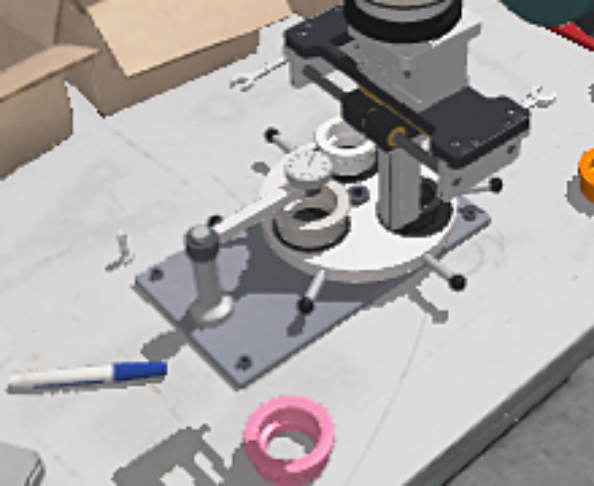

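View pics/t6.png

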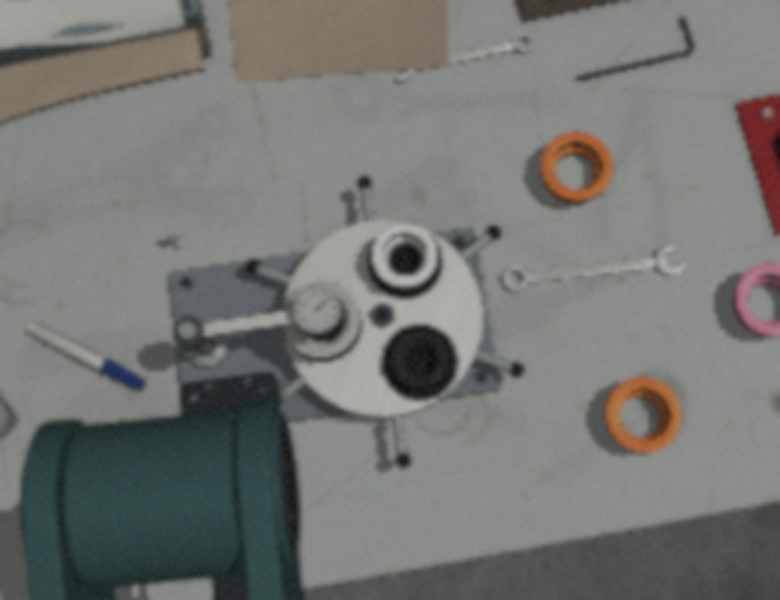

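The arm is at its stop, with the gauge over the wide cup: plunger ≈ (0.517, -0.026), cup ≈ (0.517, -0.024). The tools look unmoved, so I'll hand in.

```bash
python3 -c "
from bench import *
print(close_job())"
```

```text
the job is handed in; nothing more can be done
None
```

I turned the widest cup to the gauging place (about 1–2 mm off by camera), then pushed the gauge arm to its stop over it, without disturbing the tools, and handed the job in at about 16 s; the hand-in returned no verdict.

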